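# Seat and clamp a microplate on the shaker by pushing

### The arm

A 6-joint arm with a two-finger parallel gripper is mounted at the origin on the work surface. World frame = base frame: x ahead of the robot, y to its left, z up, the work surface at z = 0. Lengths are in m, angles in degrees, forces in N, time in s.
With the tool pointing down it reaches from about 0.25 to 0.725 m from the base axis. Payload 9.7 kg.
Tool frame: the origin (TCP) lies midway between the tips of the shut fingers; the grasp point (between the pads) lies 19 mm behind it; z points along the fingers, y is the line along which they close (so a half turn about z gives the same grasp; the last joint's range is limited). The gripper opens to 85 mm and grips with 20 to 120 N. Pads are 22 mm wide; open, the fingers measure 114 mm over their backs; the gripper's body (76 mm by 85 mm) begins 54 mm behind the grasp point. The pads swing forward as they close: fully open they stand 13 mm farther back than shut.
Start: joints at [-67.781, 4.979, 10.078, 95.1, 0, 90], TCP at [0.208, -0.509, 0.231] pointing down, gripper open.
Joint ranges: [-179.16, 179.16], [-48.56, 103.87], [-65.8, 70.77], [-126.05, 130.52], [-82.76, 87.17], [-180, 180]. Speed limits (degrees/s): [127.2, 127.2, 147.25, 180, 180, 180].

### API

Orientations are given as [roll, pitch, yaw] about the fixed x, y, z axes, in that order (R = Rz(yaw) Ry(pitch) Rx(roll)).
In Python, from workcell import readout, imaging, bot, spotter gives the robot as it stands.
- The arm moves only by the shell command python3 -m jog 'ROWS' [FORCE]. ROWS is JSON, a list of rows, each an object with "rotation": the turn, a rotation vector about the world's x, y, z in degrees, a list of three; "translation": the shift along the world's x, y, z in mm, a list of three; "grip": the finger opening in mm, from 0 to 85.4. In form: [{"rotation": [wx, wy, wz], "translation": [dx, dy, dz], "grip": grip}, ...]. A call has 1 to 20 rows; each row is the pose to reach, as a shift and turn from the pose commanded when the call began; what a row does not reach only later rows make up. A row lasts 1/10 s, in which the tool goes at most 50 mm and 8.59 degrees, less where a joint would pass 70% of its speed; a pose out of reach is approached as far as the arm can. A call with a gripper value outside its range is refused whole. The fingers move at their own pace and stop on an object; FORCE is the grip in N (left out, the last holds). Time passes only in rows, so rows that repeat a pose let the fingers close. It gives the time, the measured TCP pose, the force, the opening and the grip force at its end, in the units of the state.
- readout.get_obs(): the state, without advancing time (a new reading comes with each control period).
- imaging.camera(name): name is "side" or "top" or "wrist"; returns (picture, depth): 384x512x3 uint8, red, green, blue; 384x512 float32, m along the optical axis (not along the pixel's ray), 0 where there is no reading.
- imaging.camera_info(name): a dict with "vertical_fov" (degrees; the focal length in pixels is half the picture's height over the tangent of half this angle, whatever the lens; pixels are square), "cx", "cy" (the principal point, pixels), "k1" (the pictures are not rectified: a ray, as slopes to the right and down, at radius r is drawn at 1 + k1 r^2 times it, then the intrinsics apply), "extrinsics" (4x4, takes a point from camera to world coordinates); the wrist camera has in their place "tool_from_camera" (4x4, takes a point from camera to tool coordinates, whose origin is the TCP and whose axes are the flange's). Camera axes: x right, y down, z forward; pixel columns grow to the right and rows downward; lengths in m; the calibration is good to about 2 mm. A picture is of the moment at which its call begins: read the wrist's pose just before it. camera_info takes no time and is no camera call.
- bot.job_done(): hands the job in; it is judged then, once.
Trained networks look in the newest picture that a camera, given by its name, has taken for a name from the list of things; names that differ only in an ending like _2 or _b are one class to them, and where a whole thing is asked for, a point or a joint stands for the part that bears it (a point fixed in the world has none). Each returns a list of dicts, best first, with "confidence" (0 to 1); they miss things now and then, are a little off and sometimes report something else, mostly with a low value. They report only what shows in the picture. A call takes as long as a camera call. They do not tell look-alikes from the thing itself.
- spotter.spot_in(camera, target): "box" ([centre column, centre row, width, height] in pixels, round what is visible of it).
- spotter.mark_of(camera, target): "uv" ([column, row] in pixels: a listed point, or the origin of a listed thing).
The state is a dict: "time": time; "q": joint angles; "qd": joint speeds; "joint_efforts": joint torques, N m; "ee_pos": TCP position; "tcp_rot": TCP orientation; "wrist_force": force on the tool from outside, world axes, zero at the start; "torque": the same for the moment, N m; "opening": finger opening in m; "grasp_force": force on a finger pad.
Only numpy, scipy, OpenCV 4.12 (cv2) and the standard library are available. Lean on these libraries where they do the work, as an engineer would, in place of code of your own. Each camera call takes 0.05 s, during which the arm holds its last target. There are 200 camera calls.

### The job

The 96-well plate lies loose on the shaker's stage: slide it into the corner so that it sits flush against both metal fences, and push the clamp bar up snug against the plate so that it is held there. Push with the fingertips only: keep the plate flat on the stage, do not lift anything or grip the bar between the fingers, and leave the other things on the bench alone.

Things in the scene. Friction and masses are not known exactly. Their poses are not given: they have to be found in the camera images.
- shaker: Microplate shaker, fixed: white housing 250 x 270 mm carrying a dark metal stage 220 (x) x 240 (y) mm, its flat top 100 mm above the bench. Origin: on the bench under the stage's centre; z up; panel on the -x face. Two fences stand on the stage, along its +x and +y edges; the -y side is open. With the plate seated in their corner, the plate's centre is at x = +52.2 mm, y = +44.1 mm.
- corner (a point): Point on the stage's top where the inner faces of the two aluminium fences (10 mm high, 8 mm thick) meet; axes as the shaker's, at x = +95, y = +108, z = +100 mm from its origin. From here the back fence runs 206 mm towards -y and the side fence 107 mm towards -x. The plate belongs in this corner.
- plate: White 96-well microplate, 85.5 mm (its x) x 127.8 mm (its y), 14.4 mm high, about 0.12 kg, loose on the stage between bar and back fence, long sides along the shaker's y but up to 0.2 rad askew. A base skirt 8 mm high gives the outline; the part above it is 0.9 mm smaller all round. Origin: centre of its underside. It slides with 0.5 to 2 N.
- clamp_bar (a joint): How far the clamp bar has been pushed along the shaker's x towards the back fence (m), 0 to 0.110. Its face towards the plate is at shaker x = -78 mm + this value; it meets the seated plate at 0.0875. The bar slides in two slots with about 3 N, always stays parallel to the back fence, and stays where it is left. A black rubber strip covers that face: no place for fingers.
- bar_push (a point): Middle of the rear (-x) face of the clamp bar, away from the plate, 11 mm above the stage: the place to push. x points along the push, towards plate and back fence. The bar is aluminium, 200 mm long (along the shaker's y, reaching 100 mm either side of this point), 14 mm thick, 22 mm high above the stage; two round nuts 4 mm higher sit 89 mm from its middle.
- tip_box: Bystander: closed pipette-tip box, blue with a pale lid, 82 x 118 x 75 mm, on the bench beside the shaker. Origin: centre of its underside.
- tube_rack: Bystander: grey tube rack with small tubes, 70 x 110 x 43 mm, on the bench beside the shaker. Origin: centre of its underside.
- reagent: Bystander: amber bottle with a white cap, 60 mm in diameter, 120 mm high, on the bench beside the shaker. Origin: centre of its underside.
Mind the look-alikes: they are no part of the job. Several things have the shape of the plate; the one meant has the colours described above.

How it is judged (in metres and radians):
At the end, for the whole second after the job is handed in: The plate lies flat and at rest on the stage, within 2.5 mm of both fences and square to them within 0.03 rad, and the clamp bar stands against it, within 3 mm (joint value above 0.0845) (x of plate in the frame of shaker between 0.0497 and 0.0545 m and y of plate in the frame of shaker between 0.0416 and 0.0465 m and angle between the x axis of plate and the x axis of shaker, either way round below 0.03 rad and z of plate in the frame of shaker between 0.098 and 0.102 m and angle between plate's own z axis and vertical below 0.03 rad and value of joint clamp_bar above 0.0845 m and linear speed of plate below 0.01 m/s); the robot touches nothing.
It fails at once if the plate is lifted off the stage or falls from it (z of plate in the frame of shaker above 0.106 m or z of plate in the frame of shaker below 0.094 m).
It fails at once if the plate is tipped (angle between plate's own z axis and vertical above 0.12 rad).
It fails at once if the clamp bar is gripped or dragged by its plate side (contact force between the fingers and clamp_bar_c1 above 2 N).
It fails at once if a bystander is disturbed (distance of any of tip_box, tube_rack, reagent from where it was at the start of the episode above 0.02 m or angle between any of tip_box, tube_rack, reagent's own z axis and vertical above 0.3 rad).
It also fails if it takes over 51 s, if anything falls off the work surface, if the arm or the gripper's body presses on something with over 40 N, if the wrist force passes 120 N, or if a joint passes its speed limit or range.

## Working session

There is one attempt and no reset: what is moved stays moved. The work goes in short steps, Python scripts to look and compute and a shell command to move; the robot and the scene stay as the last step left them, time stands still between calls to the robot, and variables do not carry over. Pictures are saved under pics/ and viewed, at most 10 in all, crops included, and the job is handed in when it is done.

```bash
ls; mkdir -p pics; cat > h.py <<'E'
import numpy as np, cv2
from workcell import readout, imaging, bot, spotter
from scipy.spatial.transform import Rotation as R
def cam(name):
    o=readout.get_obs(); p,d=imaging.camera(name); i=imaging.camera_info(name)
    f=p.shape[0]/2/np.tan(np.radians(i['vertical_fov'])/2)
    if 'extrinsics' in i: T=np.array(i['extrinsics'])
    else:
        W=np.eye(4); W[:3,:3]=R.from_euler('xyz',o['tcp_rot'],degrees=True).as_matrix(); W[:3,3]=o['ee_pos']
        T=W@np.array(i['tool_from_camera'])
    return dict(p=p,d=d,f=f,cx=i['cx'],cy=i['cy'],k1=i['k1'],T=T)
def rays(c,uv):
    uv=np.atleast_2d(np.array(uv,float))
    K=np.array([[c['f'],0,c['cx']],[0,c['f'],c['cy']],[0,0,1]])
    s=cv2.undistortPoints(uv[:,None],K,np.array([c['k1'],0,0,0,0.]))[:,0]
    return np.c_[s,np.ones(len(s))]
def onz(c,uv,z):
    r=rays(c,uv)@c['T'][:3,:3].T; t=c['T'][:3,3]
    return t+r*((z-t[2])/r[:,2])[:,None]
def cloud(c):
    h,w=c['d'].shape; v,u=np.mgrid[:h,:w]
    P=rays(c,np.c_[u.ravel(),v.ravel()])*c['d'].ravel()[:,None]
    return (P@c['T'][:3,:3].T+c['T'][:3,3]).reshape(h,w,3)
def save(n,p): cv2.imwrite('pics/'+n,cv2.cvtColor(p,cv2.COLOR_RGB2BGR))
E
python3 - <<'E'
from h import *
o=readout.get_obs(); print(o)
ims=[]
for n in ('top','side'):
    c=cam(n); ims.append(c['p']); print(n,c['T'].round(3).tolist(),c['f'],c['k1'])
    for t in ('shaker','plate','clamp_bar','tip_box','tube_rack','reagent'):
        print(t,[(np.round(x['box']).tolist(),round(x['confidence'],2)) for x in spotter.spot_in(n,t)][:4])
    for t in ('corner','bar_push','plate','shaker'):
        print(t,[(np.round(x['uv'],1).tolist(),round(x['confidence'],2)) for x in spotter.mark_of(n,t)][:4])
    save(n+'0.png',c['p'])
E
```

```text
pics
{'time': 0.0, 'q': array([-6.77821167e+01,  5.01136531e+00,  1.00351191e+01,  9.50980319e+01,
       -2.09488791e-03,  8.99996344e+01]), 'qd': array([ 0.05732485, -0.0078703 ,  0.0176811 , -0.15458603,  0.07933367,
       -0.0036149 ]), 'joint_efforts': array([ 1.94723005e-03, -5.20385635e+01,  4.64802969e+01,  1.62334606e-02,
        1.57253289e-04,  2.33425021e-05]), 'ee_pos': array([ 0.20788094, -0.50897012,  0.23058647]), 'tcp_rot': array([-1.79925722e+02,  2.09441219e-03,  2.22182516e+01]), 'wrist_force': array([ 0.46894193, -0.16759982, -0.49782831]), 'torque': array([-0.01717074, -0.02010573, -0.02981353]), 'grasp_force': 0.0, 'opening': 0.0855676230405629}
top [[0.006, -0.979, 0.204, 0.348], [-1.0, -0.007, -0.005, 0.109], [0.007, -0.204, -0.979, 1.219], [0.0, 0.0, 0.0, 1.0]] 445.8112721595781 -0.1377723950480202
shaker [([259.0, 206.0, 108.0, 101.0], 0.76)]
plate [([255.0, 189.0, 47.0, 30.0], 0.84), ([217.0, 302.0, 46.0, 33.0], 0.7), ([286.0, 128.0, 49.0, 48.0], 0.62), ([169.0, 139.0, 38.0, 44.0], 0.6)]
clamp_bar [([262.0, 224.0, 78.0, 5.0], 0.96)]
tip_box []
tube_rack [
[... 354 characters left out ...]
, -0.735, -0.678, 0.896], [0.0, 0.0, 0.0, 1.0]] 409.01671974573634 -0.12451553699076327
shaker [([247.0, 197.0, 92.0, 80.0], 0.57)]
plate [([237.0, 183.0, 28.0, 29.0], 0.76), ([174.0, 183.0, 50.0, 31.0], 0.75), ([337.0, 233.0, 34.0, 34.0], 0.69), ([170.0, 269.0, 53.0, 33.0], 0.67)]
clamp_bar [([269.0, 181.0, 5.0, 47.0], 0.73)]
tip_box [([239.0, 301.0, 37.0, 64.0], 0.89), ([269.0, 180.0, 6.0, 46.0], 0.35)]
tube_rack [([247.0, 261.0, 38.0, 43.0], 0.89)]
reagent [([254.0, 144.0, 17.0, 31.0], 0.8)]
corner [([214.2, 205.4], 0.61)]
bar_push [([273.4, 176.6], 0.66)]
plate [([171.1, 269.3], 0.95), ([339.2, 233.5], 0.92), ([235.5, 182.5], 0.88), ([174.7, 184.3], 0.74)]
shaker [([248.9, 206.1], 0.94)]
```

```bash
python3 - <<'E'
import cv2
a=cv2.imread('pics/top0.png')[90:340,120:400]
cv2.imwrite('pics/top0c.png',cv2.resize(a,None,fx=2.4,fy=2.4,interpolation=3)[:600])
E
python3 - <<'E'
from h import *
c=cam('top')
for n,uv,z in (('corner',[219.4,166.7],.1),('push',[261.7,228],.111),('plate',[254.4,186.7],.1),('shaker',[258,203.4],0)):
    print(n,onz(c,uv,z).round(4))
P=cloud(c)
# stage region: bright pixels by height
m=(np.abs(P[...,2]-.1144)<.006)
print(m.sum())
for u,v in [(255,189),(262,224),(240,215),(300,160),(175,139),(217,302),(286,128),(195,235),(200,260)]: print(u,v,P[v,u].round(3),c['p'][v,u])
c=cam('side')
for n,uv,z in (('corner',[214.2,205.4],.1),('push',[273.4,176.6],.111),('plate',[235.5,182.5],.1),('shaker',[248.9,206.1],0)):
    print(n,onz(c,uv,z).round(4))
E
```

```text
corner [[0.664  0.1921 0.1   ]]
push [[0.5025 0.0819 0.111 ]]
plate [[0.6112 0.1006 0.1   ]]
shaker [[0.587  0.0896 0.    ]]
2164
255 189 [0.602 0.099 0.114] [221 224 230]
262 224 [0.511 0.081 0.12 ] [226 229 235]
240 215 [0.537 0.137 0.098] [119 117 116]
300 160 [ 0.692 -0.021  0.073] [190 189 181]
175 139 [0.768 0.327 0.018] [222 224  37]
217 302 [0.317 0.197 0.014] [102 133 194]
286 128 [0.804 0.011 0.018] [201  79  76]
195 235 [0.497 0.262 0.002] [35 35 40]
200 260 [ 0.429  0.247 -0.001] [33 36 36]
corner [[0.6625 0.1954 0.1   ]]
push [[0.4969 0.078  0.111 ]]
plate [[0.6088 0.0963 0.1   ]]
shaker [[0.5688 0.0925 0.    ]]
```

View pics/top0c.png

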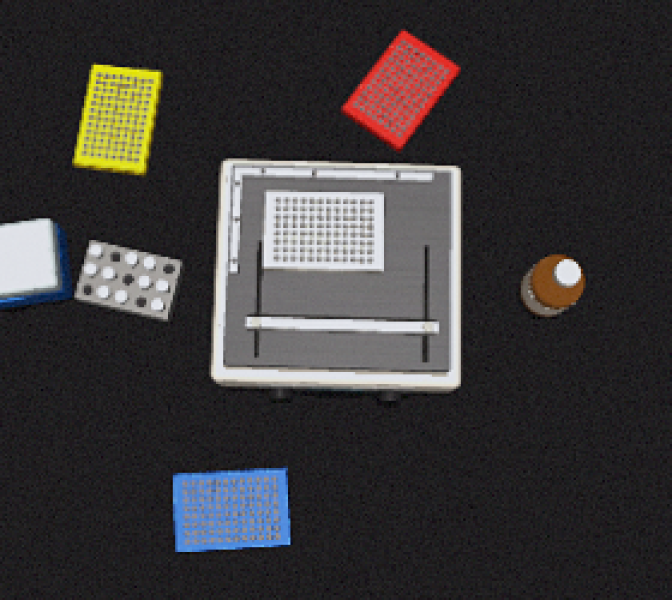

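The only white plate is the one on the stage at (255,189). The look-alikes are yellow (169,139), red (286,133) and blue (219,302), all on the bench, so they are ruled out. The bar is at (262,224), the reagent bottle at (349,208) and the rack at (175,207). The tip box is at the left edge. Next I check the plate in a close crop from the wrist camera.

```bash
python3 -c "
from h import *
print(np.array(imaging.camera_info('wrist')['tool_from_camera']).round(3))"
python3 -m jog '[{"rotation":[0,0,-22],"translation":[250,590,130],"grip":0},{"rotation":[0,0,-22],"translation":[250,590,130],"grip":0},{"rotation":[0,0,-22],"translation":[250,590,130],"grip":0},{"rotation":[0,0,-22],"translation":[250,590,130],"grip":0},{"rotation":[0,0,-22],"translation":[250,590,130],"grip":0},{"rotation":[0,0,-22],"translation":[250,590,130],"grip":0},{"rotation":[0,0,-22],"translation":[250,590,130],"grip":0},{"rotation":[0,0,-22],"translation":[250,590,130],"grip":0},{"rotation":[0,0,-22],"translation":[250,590,130],"grip":0},{"rotation":[0,0,-22],"translation":[250,590,130],"grip":0},{"rotation":[0,0,-22],"translation":[250,590,130],"grip":0},{"rotation":[0,0,-22],"translation":[250,590,130],"grip":0},{"rotation":[0,0,-22],"translation":[250,590,130],"grip":0},{"rotation":[0,0,-22],"translation":[250,590,130],"grip":0},{"rotation":[0,0,-22],"translation":[250,590,130],"grip":0},{"rotation":[0,0,-22],"translation":[250,590,130],"grip":0},{"rotation":[0,0,-22],"translation":[250,590,130],"grip":0},{"rotation":[0,0,-22],"translation":[250,590,130],"grip":0}]' 20
python3 - <<'E'
from h import *
c=cam('wrist'); save('w1.png',c['p'])
print(readout.get_obs()['ee_pos'],c['T'].round(3).tolist())
for t,z in (('corner',.1),('bar_push',.111),('plate',.1),('shaker',0)):
    print(t,[(np.round(x['uv'],1).tolist(),round(x['confidence'],2),onz(c,x['uv'],z).round(4).tolist()) for x in spotter.mark_of('wrist',t)][:3])
E
```

```text
[[ 0.001 -0.951 -0.311  0.081]
 [ 1.     0.001  0.     0.   ]
 [-0.    -0.311  0.951 -0.143]
 [ 0.     0.     0.     1.   ]]
time: 3.0
ee_pos: [0.4601, 0.0363, 0.3614]
tcp_rot: [-178.1, 0.0, 3.4]
wrist_force: [-0.6, 0.6, 0.2]
opening: -0.0001
grasp_force: 0.0
[0.46013149 0.03640319 0.36147386] [[0.06, -0.948, -0.312, 0.541], [-0.998, -0.067, 0.012, 0.037], [-0.033, 0.311, -0.95, 0.505], [0.0, 0.0, 0.0, 1.0]]
corner []
bar_push [([232.9, 120.4], 0.67, [[0.5116, 0.0818, 0.111]]), ([96.2, 70.7], 0.27, [[0.5651, 0.2629, 0.111]])]
plate [([171.4, 217.3], 0.96, [[0.3606, 0.1728, 0.1]]), ([219.7, 35.6], 0.61, [[0.6151, 0.1036, 0.1]]), ([384.4, 89.4], 0.47, [[0.5638, -0.1146, 0.1]])]
shaker [([239.6, 75.4], 0.58, [[0.5757, 0.0861, 0.0]])]
```

View pics/w1.png

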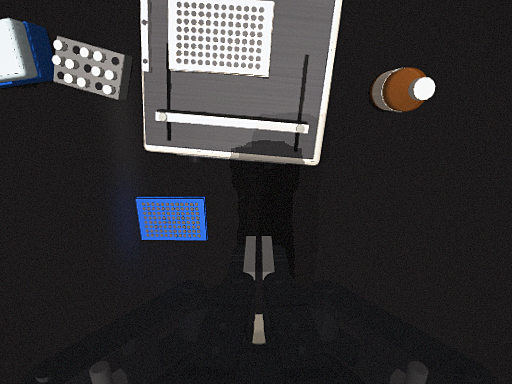

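White plate confirmed at (220,35) in the wrist view, with the bar at (233,122). Blue is at (171,217), on the bench. I'm moving forward so that the fences come into view.

```bash

python3 -m jog '[{"rotation":[0,0,0],"translation":[40,-30,20],"grip":0},{"rotation":[0,0,0],"translation":[80,-60,40],"grip":0},{"rotation":[0,0,0],"translation":[80,-60,40],"grip":0},{"rotation":[0,0,0],"translation":[80,-60,40],"grip":0},{"rotation":[0,0,0],"translation":[80,-60,40],"grip":0},{"rotation":[0,0,0],"translation":[80,-60,40],"grip":0}]'
python3 - <<'E'
from h import *
c=cam('wrist'); save('w2.png',c['p'])
np.savez('w2.npz',**c)
for t,z in (('corner',.1),('bar_push',.111),('plate',.1),('shaker',0)):
    print(t,[(np.round(x['uv'],1).tolist(),round(x['confidence'],2),onz(c,x['uv'],z).round(4).tolist()) for x in spotter.mark_of('wrist',t)][:3])
# rectified orthophoto at z=.1144: 2 px/mm, up=+x, left=+y
xs=np.arange(.72,.42,-.0005); ys=np.arange(.26,-.09,-.0005)
def ortho(c,z):
    X,Y=np.meshgrid(xs,ys,indexing='ij')
    Pw=np.stack([X,Y,np.full_like(X,z)],-1).reshape(-1,3)
    Tc=np.linalg.inv(c['T']); rv,_=cv2.Rodrigues(Tc[:3,:3])
    K=np.array([[c['f'],0,c['cx']],[0,c['f'],c['cy']],[0,0,1]])
    uv,_=cv2.projectPoints(Pw,rv,Tc[:3,3],K,np.array([c['k1'],0,0,0.]))
    uv=uv.reshape(X.shape+(2,)).astype(np.float32)
    return cv2.remap(c['p'],uv[...,0],uv[...,1],1)
save('o2.png',ortho(c,.108))
E
```

```text
time: 3.85
ee_pos: [0.5397, -0.0224, 0.4017]
tcp_rot: [-178.1, 0.0, 3.5]
wrist_force: [-0.6, 0.2, -0.2]
opening: 0.0002
grasp_force: 0.0
corner [([125.1, 52.6], 0.67, [[0.6737, 0.1884, 0.1]])]
bar_push [([196.9, 172.2], 0.64, [[0.5062, 0.0811, 0.111]])]
plate [([151.9, 244.3], 0.92, [[0.3678, 0.1641, 0.1]]), ([178.9, 96.6], 0.73, [[0.6169, 0.1106, 0.1]])]
shaker [([210.6, 119.5], 0.76, [[0.5788, 0.0818, 0.0]])]
```

View pics/o2.png

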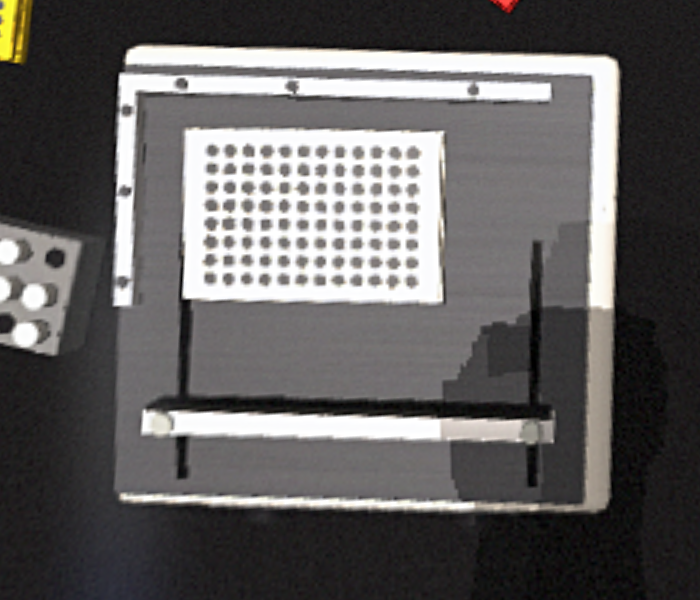

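The rectified view (0.5 mm/px) shows:
- **Corner:** the fences' inner corner is at about (139,97), with the shaker yaw near -1.2°.
- **Plate:** spans (184..444, 128..300), nearly square, with gaps of about 16 mm to the back fence and 22 mm to the side fence.
- **Bar:** its rear edge is at row ~436, so it is already about 20 mm in.

Plan: push the bar until it is almost snug, push the plate in y, then push the bar home.

```bash

python3 -m jog '[{"rotation":[-1,0,-2.4],"translation":[-30,32,-50],"grip":0},{"rotation":[-1.9,0,-4.75],"translation":[-60,64,-100],"grip":0},{"rotation":[-1.9,0,-4.75],"translation":[-90,97,-150],"grip":0},{"rotation":[-1.9,0,-4.75],"translation":[-90,97,-200],"grip":0},{"rotation":[-1.9,0,-4.75],"translation":[-90,97,-240],"grip":0},{"rotation":[-1.9,0,-4.75],"translation":[-90,97,-270],"grip":0},{"rotation":[-1.9,0,-4.75],"translation":[-90,97,-285],"grip":0},{"rotation":[-1.9,0,-4.75],"translation":[-90,97,-294],"grip":0},{"rotation":[-1.9,0,-4.75],"translation":[-90,97,-294],"grip":0},{"rotation":[-1.9,0,-4.75],"translation":[-90,97,-294],"grip":0}]'
```

```text
time: 5.1
ee_pos: [0.4518, 0.0273, 0.107]
tcp_rot: [-178.0, 0.2, 2.2]
wrist_force: [-0.0, 0.9, 0.2]
opening: -0.0002
grasp_force: 0.0
```

```bash
python3 -c "
from h import *
o=readout.get_obs(); print(o['q'].round(2),o['qd'].round(2),o['ee_pos'],o['tcp_rot'],o['joint_efforts'].round(1))"
python3 -m jog '[{"rotation":[0,0,0],"translation":[0,10,0],"grip":0},{"rotation":[0,0,0],"translation":[0,10,0],"grip":0},{"rotation":[0,0,0],"translation":[0,10,0],"grip":0}]'
python3 -c "
from h import *
o=readout.get_obs(); print(o['q'].round(2),o['qd'].round(2),o['ee_pos'],o['tcp_rot'],o['joint_efforts'].round(1))"
```

```text
[  2.18  -8.84 -17.12  81.92   2.04 179.94] [ 1.68  0.1   2.36  0.25  0.9  -0.07] [0.45179737 0.02731276 0.10696525] [-177.96307989    0.20329245    2.23348971] [ -0.2 -36.3  44.9  -0.3   0.1   0. ]
time: 5.4
ee_pos: [0.4533, 0.0314, 0.1085]
tcp_rot: [-177.7, 0.0, 2.6]
wrist_force: [-0.4, -0.2, -0.1]
opening: 0.0001
grasp_force: 0.0
[  2.55  -8.78 -16.91  81.92   2.26 179.94] [-0.18  0.12 -0.49 -0.11 -0.07  0.  ] [0.45325761 0.03142996 0.10846965] [-1.77744215e+02  4.79889159e-02  2.61046020e+00] [  0.2 -37.2  46.9   0.    0.1   0. ]
```

Joint 6 is at its limit here, because yaw = q1 + 180 − q6. I will turn the tool half round to yaw ≈ 179°, which puts q6 near 10°.

```bash

python3 -m jog '[{"rotation":[0,0,8.5],"translation":[0,5,10],"grip":0},{"rotation":[0,0,17],"translation":[0,10,20],"grip":0},{"rotation":[0,0,25.5],"translation":[0,15,30],"grip":0},{"rotation":[0,0,34],"translation":[0,20,40],"grip":0},{"rotation":[0,0,42.5],"translation":[0,25,40],"grip":0},{"rotation":[0,0,51],"translation":[0,30,40],"grip":0},{"rotation":[0,0,59.5],"translation":[0,35,40],"grip":0},{"rotation":[0,0,68],"translation":[0,40,40],"grip":0},{"rotation":[0,0,76.5],"translation":[0,40,40],"grip":0},{"rotation":[0,0,85],"translation":[0,40,40],"grip":0},{"rotation":[0,0,93.5],"translation":[0,40,40],"grip":0},{"rotation":[0,0,102],"translation":[0,40,40],"grip":0},{"rotation":[0,0,110.5],"translation":[0,40,40],"grip":0},{"rotation":[0,0,119],"translation":[0,40,40],"grip":0},{"rotation":[0,0,127.5],"translation":[0,40,40],"grip":0},{"rotation":[0,0,136],"translation":[0,40,40],"grip":0},{"rotation":[0,0,144.5],"translation":[0,40,40],"grip":0},{"rotation":[0,0,153],"translation":[0,40,40],"grip":0},{"rotation":[0,0,161.5],"translation":[0,40,40],"grip":0},{"rotation":[0,0,168],"translation":[0,40,40],"grip":0}]'
python3 -c "
from h import *
o=readout.get_obs(); print(o['q'].round(2),o['ee_pos'],o['tcp_rot'])
d=(R.from_euler('xyz',[180,0,178.75],degrees=True)*R.from_euler('xyz',o['tcp_rot'],degrees=True).inv()).as_rotvec(degrees=True);print(d)"
```

```text
time: 7.4
ee_pos: [0.4529, 0.0713, 0.148]
tcp_rot: [-177.7, 0.2, 170.9]
wrist_force: [0.3, 0.2, -0.2]
opening: 0.0002
grasp_force: 0.0
[ 10.31  -7.87 -11.75  86.68  -2.19  19.39] [0.4528978  0.0712841  0.14798127] [-177.74820567    0.1994839   170.92629255]
[ 2.26236393e+00 -3.94639956e-03  7.82661184e+00]
```

```bash

python3 -m jog '[{"rotation":[2.26,0,7.83],"translation":[20,3,50],"grip":0},{"rotation":[2.26,0,7.83],"translation":[35,6,95],"grip":0},{"rotation":[2.26,0,7.83],"translation":[50,9,140],"grip":0},{"rotation":[2.26,0,7.83],"translation":[60,9,180],"grip":0},{"rotation":[2.26,0,7.83],"translation":[60,9,180],"grip":0},{"rotation":[2.26,0,7.83],"translation":[60,9,180],"grip":0},{"rotation":[2.26,0,7.83],"translation":[60,9,180],"grip":0}]'
cat >> h.py <<'E'
xs=np.arange(.72,.42,-.0005); ys=np.arange(.26,-.09,-.0005)
def ortho(c,z):
    X,Y=np.meshgrid(xs,ys,indexing='ij')
    Pw=np.stack([X,Y,np.full_like(X,z)],-1).reshape(-1,3)
    Tc=np.linalg.inv(c['T']); rv,_=cv2.Rodrigues(Tc[:3,:3])
    K=np.array([[c['f'],0,c['cx']],[0,c['f'],c['cy']],[0,0,1]])
    uv,_=cv2.projectPoints(Pw,rv,Tc[:3,3],K,np.array([c['k1'],0,0,0.]))
    uv=uv.reshape(X.shape+(2,)).astype(np.float32)
    return cv2.remap(c['p'],uv[...,0],uv[...,1],1)
E
python3 - <<'E'
from h import *
c=cam('wrist'); print(c['T'][:3,3],readout.get_obs()['tcp_rot'])
for t,z in (('corner',.1),('bar_push',.111),('plate',.1)):
    print(t,[(np.round(x['uv'],1).tolist(),round(x['confidence'],2),onz(c,x['uv'],z).round(4).tolist()) for x in spotter.mark_of('wrist',t)][:3])
save('o3.png',ortho(c,.11))
E
```

```text
time: 8.1
ee_pos: [0.5123, 0.0802, 0.3264]
tcp_rot: [-180.0, -0.1, 178.4]
wrist_force: [-0.1, -0.0, -0.6]
opening: 0.0001
grasp_force: 0.0
[0.43417556 0.08290984 0.46996378] [-1.79965531e+02 -1.71822120e-01  1.78423618e+02]
corner [([333.0, 270.4], 0.6, [[0.6767, 0.1866, 0.1]])]
bar_push [([262.8, 159.6], 0.93, [[0.5061, 0.0864, 0.111]])]
plate [([401.2, 284.6], 0.87, [[0.7056, 0.2926, 0.1]]), ([339.8, 15.1], 0.84, [[0.3434, 0.1778, 0.1]]), ([274.1, 230.0], 0.69, [[0.6086, 0.1001, 0.1]])]
```

View pics/o3.png

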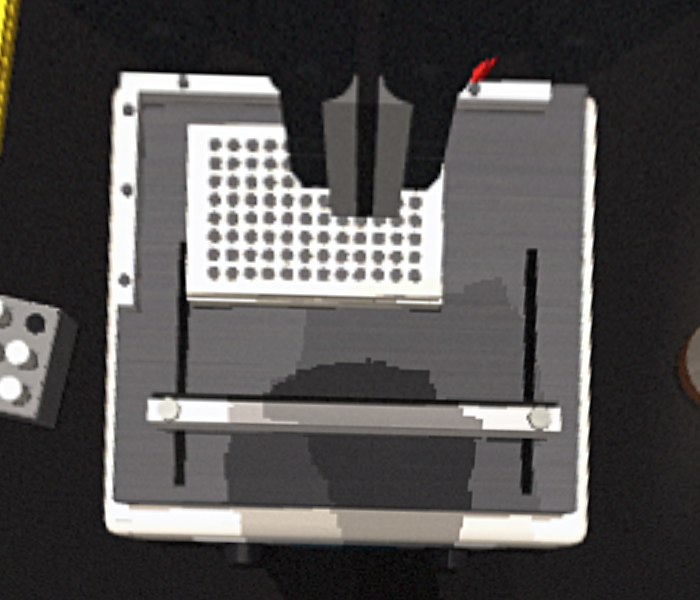

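This view agrees: the corner is near (.672,.190), the bar's rear face is at x≈.505, and the plate is at (.609,.100). I descend behind the bar and push it to leave about 4 mm of slack.

```bash

python3 -m jog '[{"rotation":[0,0,0.3],"translation":[-30,2,-40],"grip":0},{"rotation":[0,0,0.3],"translation":[-54,4,-80],"grip":0},{"rotation":[0,0,0.3],"translation":[-54,4,-120],"grip":0},{"rotation":[0,0,0.3],"translation":[-54,4,-160],"grip":0},{"rotation":[0,0,0.3],"translation":[-54,4,-195],"grip":0},{"rotation":[0,0,0.3],"translation":[-54,4,-212],"grip":0},{"rotation":[0,0,0.3],"translation":[-54,4,-218],"grip":0},{"rotation":[0,0,0.3],"translation":[-54,4,-218],"grip":0},{"rotation":[0,0,0.3],"translation":[-44,4,-218],"grip":0},{"rotation":[0,0,0.3],"translation":[-34,3,-218],"grip":0},{"rotation":[0,0,0.3],"translation":[-26,3,-218],"grip":0},{"rotation":[0,0,0.3],"translation":[-19,3,-218],"grip":0},{"rotation":[0,0,0.3],"translation":[-12,3,-218],"grip":0},{"rotation":[0,0,0.3],"translation":[-6,3,-218],"grip":0},{"rotation":[0,0,0.3],"translation":[0,3,-218],"grip":0}]'
python3 -m jog '[{"rotation":[0,0,0],"translation":[6,0,0],"grip":0},{"rotation":[0,0,0],"translation":[12,0,0],"grip":0},{"rotation":[0,0,0],"translation":[17,0,0],"grip":0},{"rotation":[0,0,0],"translation":[22,0,0],"grip":0},{"rotation":[0,0,0],"translation":[27,-1,0],"grip":0},{"rotation":[0,0,0],"translation":[31,-1,0],"grip":0},{"rotation":[0,0,0],"translation":[35,-1,0],"grip":0},{"rotation":[0,0,0],"translation":[38,-1,0],"grip":0},{"rotation":[0,0,0],"translation":[40,-1,0],"grip":0},{"rotation":[0,0,0],"translation":[40,-1,0],"grip":0}]'
```

```text
time: 9.8
ee_pos: [0.5128, 0.0832, 0.1092]
tcp_rot: [-180.0, -0.1, 178.7]
wrist_force: [-3.1, -0.3, 0.6]
opening: -0.0001
grasp_force: 1.6
time: 10.8
ee_pos: [0.5529, 0.0823, 0.1093]
tcp_rot: [-180.0, -0.0, 178.7]
wrist_force: [-2.0, 0.9, -1.3]
opening: 0.0002
grasp_force: 0.8
```

```bash

python3 -m jog '[{"rotation":[0,0,0],"translation":[-15,0,0],"grip":0},{"rotation":[0,0,0],"translation":[-15,0,35],"grip":0},{"rotation":[0,0,0],"translation":[-10,-10,65],"grip":0},{"rotation":[0,0,0],"translation":[20,-40,65],"grip":0},{"rotation":[0,0,0],"translation":[50,-75,65],"grip":0},{"rotation":[0,0,0],"translation":[73,-97,65],"grip":0},{"rotation":[0,0,0],"translation":[73,-97,65],"grip":0},{"rotation":[0,0,0],"translation":[73,-97,40],"grip":0},{"rotation":[0,0,0],"translation":[73,-97,15],"grip":0},{"rotation":[0,0,0],"translation":[73,-97,2],"grip":0},{"rotation":[0,0,0],"translation":[73,-97,-5],"grip":0},{"rotation":[0,0,0],"translation":[73,-97,-5],"grip":0}]'
python3 - <<'E'
from h import *
c=cam('top'); save('t4.png',cv2.resize(c['p'][150:250,195:320],None,fx=6,fy=6,interpolation=cv2.INTER_CUBIC))
E
```

```text
time: 12.0
ee_pos: [0.6254, -0.0144, 0.1041]
tcp_rot: [-180.0, -0.1, 178.7]
wrist_force: [0.5, 0.9, 1.1]
opening: 0.0
grasp_force: 0.0
```

View pics/t4.png

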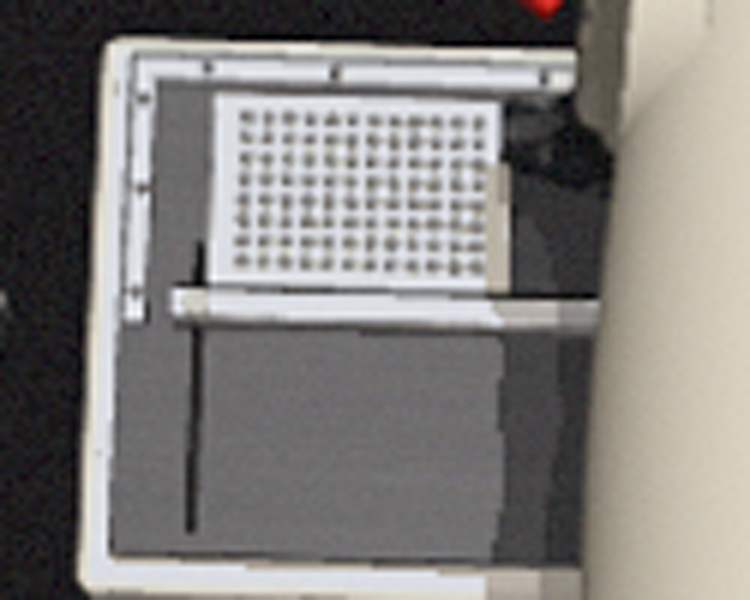

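The top view shows the plate against the bar at (355,290), with a few mm of gap to the back fence and about 25 mm to the side fence. The tool is to the right of the plate's -y end, so I push towards +y.

```bash

python3 -m jog '[{"rotation":[0,0,0],"translation":[0,10,0],"grip":0},{"rotation":[0,0,0],"translation":[0,20,0],"grip":0},{"rotation":[0,0,0],"translation":[0,26,0],"grip":0},{"rotation":[0,0,0],"translation":[1,31,0],"grip":0},{"rotation":[0,0,0],"translation":[1,36,0],"grip":0},{"rotation":[0,0,0],"translation":[1,41,0],"grip":0},{"rotation":[0,0,0],"translation":[1,46,0],"grip":0},{"rotation":[0,0,0],"translation":[1,50,0],"grip":0},{"rotation":[0,0,0],"translation":[1,54,0],"grip":0},{"rotation":[0,0,0],"translation":[1,57,0],"grip":0},{"rotation":[0,0,0],"translation":[1,58,0],"grip":0}]'
python3 -m jog '[{"rotation":[0,0,0],"translation":[0,1,0],"grip":0},{"rotation":[0,0,0],"translation":[0,2,0],"grip":0},{"rotation":[0,0,0],"translation":[0,3,0],"grip":0}]'
```

```text
time: 13.15
ee_pos: [0.6266, 0.0436, 0.1044]
tcp_rot: [-180.0, -0.1, 178.7]
wrist_force: [0.7, -1.2, -0.0]
opening: -0.0001
grasp_force: 0.7
time: 13.45
ee_pos: [0.6266, 0.0463, 0.1043]
tcp_rot: [-180.0, -0.1, 178.7]
wrist_force: [1.4, -1.4, 1.1]
opening: 0.0002
grasp_force: 0.8
```

Still sliding at 1.4 N. I creep until the force rises.

```bash

python3 -m jog '[{"rotation":[0,0,0],"translation":[0,1,0],"grip":0},{"rotation":[0,0,0],"translation":[0,2,0],"grip":0}]'
python3 -m jog '[{"rotation":[0,0,0],"translation":[0,1,0],"grip":0}]' | grep -E "ee_pos|wrist"
python3 -m jog '[{"rotation":[0,0,0],"translation":[0,1,0],"grip":0}]' | grep -E "ee_pos|wrist"
```

```text
time: 13.65
ee_pos: [0.6266, 0.0483, 0.1043]
tcp_rot: [-180.0, -0.1, 178.7]
wrist_force: [1.5, -2.0, 1.6]
opening: -0.0003
grasp_force: 0.8
ee_pos: [0.6266, 0.0494, 0.1043]
wrist_force: [1.4, -1.4, -0.0]
ee_pos: [0.6266, 0.0504, 0.1043]
wrist_force: [1.0, -1.9, 1.3]
```

```bash

for i in 1 2 3 4; do python3 -m jog '[{"rotation":[0,0,0],"translation":[0,1,0],"grip":0}]' | grep -E "ee_pos|wrist"; done
python3 - <<'E'
from h import *
c=cam('top'); save('t5.png',cv2.resize(c['p'][150:250,195:320],None,fx=6,fy=6,interpolation=cv2.INTER_CUBIC))
E
```

```text
ee_pos: [0.6266, 0.0514, 0.1043]
wrist_force: [1.1, -2.1, 1.4]
ee_pos: [0.6266, 0.0524, 0.1043]
wrist_force: [1.5, -4.6, 0.8]
ee_pos: [0.6266, 0.0525, 0.1043]
wrist_force: [2.1, -9.6, 1.5]
ee_pos: [0.6266, 0.0527, 0.1043]
wrist_force: [1.9, -12.8, 1.5]
```

View pics/t5.png

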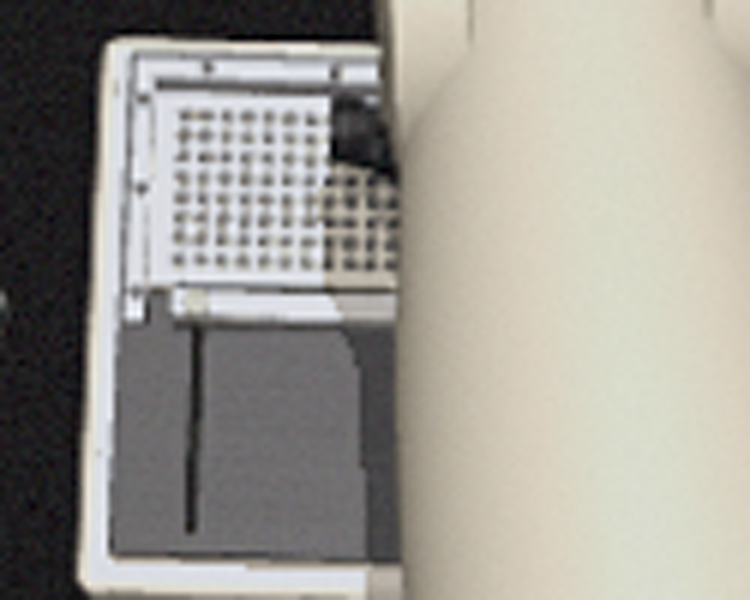

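The plate is against the side fence: force rises at y≈.0524, and the image shows it touching at (152,190). I back off and go behind the bar for the final push.

```bash

python3 -m jog '[{"rotation":[0,0,0],"translation":[0,-8,0],"grip":0},{"rotation":[0,0,0],"translation":[0,-15,0],"grip":0},{"rotation":[0,0,0],"translation":[0,-15,35],"grip":0},{"rotation":[0,0,0],"translation":[0,-15,65],"grip":0},{"rotation":[0,0,0],"translation":[-40,5,65],"grip":0},{"rotation":[0,0,0],"translation":[-75,20,65],"grip":0},{"rotation":[0,0,0],"translation":[-94,28,65],"grip":0},{"rotation":[0,0,0],"translation":[-94,28,65],"grip":0},{"rotation":[0,0,0],"translation":[-94,28,35],"grip":0},{"rotation":[0,0,0],"translation":[-94,28,12],"grip":0},{"rotation":[0,0,0],"translation":[-94,28,5],"grip":0},{"rotation":[0,0,0],"translation":[-94,28,5],"grip":0},{"rotation":[0,0,0],"translation":[-84,28,5],"grip":0},{"rotation":[0,0,0],"translation":[-76,28,5],"grip":0},{"rotation":[0,0,0],"translation":[-73,28,5],"grip":0}]'
for i in 1 2 3 4; do python3 -m jog '[{"rotation":[0,0,0],"translation":[1,0,0],"grip":0}]' | grep -E "ee_pos|wrist"; done
```

```text
time: 15.8
ee_pos: [0.5547, 0.0824, 0.1102]
tcp_rot: [180.0, -0.0, 178.7]
wrist_force: [-4.5, -0.4, 1.9]
opening: 0.0
grasp_force: 2.0
ee_pos: [0.555, 0.0824, 0.1097]
wrist_force: [-3.7, -0.8, 2.6]
ee_pos: [0.5555, 0.0823, 0.1095]
wrist_force: [-4.2, -0.1, 2.6]
ee_pos: [0.5564, 0.0824, 0.1094]
wrist_force: [-3.7, 0.4, 3.4]
ee_pos: [0.5574, 0.0823, 0.1094]
wrist_force: [-3.9, -0.1, 3.0]
```

```bash

for i in 1 2 3 4; do python3 -m jog '[{"rotation":[0,0,0],"translation":[1,0,0],"grip":0}]' | grep -E "ee_pos|wrist"; done
```

```text
ee_pos: [0.5585, 0.0823, 0.1094]
wrist_force: [-4.3, -0.3, 2.4]
ee_pos: [0.5596, 0.0823, 0.1094]
wrist_force: [-4.1, -0.1, 3.1]
ee_pos: [0.5602, 0.0823, 0.1093]
wrist_force: [-10.3, -1.4, 6.4]
ee_pos: [0.5603, 0.0823, 0.1093]
wrist_force: [-15.4, -0.3, 8.8]
```

The bar is stopped hard at x=.5602 (expected ≈.559). I retreat and look.

```bash

python3 -m jog '[{"rotation":[0,0,0],"translation":[-8,0,0],"grip":0},{"rotation":[0,0,0],"translation":[-20,0,0],"grip":0},{"rotation":[0,0,0],"translation":[-30,0,40],"grip":0},{"rotation":[0,0,0],"translation":[-40,0,80],"grip":0},{"rotation":[0,0,0],"translation":[-30,-30,110],"grip":0},{"rotation":[0,0,0],"translation":[-20,-60,130],"grip":0},{"rotation":[0,0,0],"translation":[0,-80,130],"grip":0},{"rotation":[0,0,0],"translation":[0,-80,130],"grip":0},{"rotation":[0,0,0],"translation":[0,-80,130],"grip":0}]'
python3 - <<'E'
from h import *
c=cam('wrist')
for t,z in (('corner',.1),('bar_push',.111),('plate',.1)):
    print(t,[(np.round(x['uv'],1).tolist(),round(x['confidence'],2),onz(c,x['uv'],z).round(4).tolist()) for x in spotter.mark_of('wrist',t)][:3])
o=ortho(c,.11)[50:370,90:490]
save('o6.png',cv2.resize(o,None,fx=1.9,fy=1.85))
E
```

```text
time: 17.5
ee_pos: [0.5618, 0.0021, 0.2388]
tcp_rot: [-180.0, -0.1, 178.7]
wrist_force: [-0.9, 0.3, 0.1]
opening: -0.0001
grasp_force: 0.0
corner [([425.3, 272.1], 0.66, [[0.6745, 0.1914, 0.1]])]
bar_push [([340.7, 192.9], 0.89, [[0.5731, 0.0836, 0.111]])]
plate [([473.9, 288.0], 0.95, [[0.699, 0.255, 0.1]]), ([375.8, 235.6], 0.94, [[0.6263, 0.1285, 0.1]]), ([268.5, 313.1], 0.5, [[0.7259, 0.011, 0.1]])]
```

View pics/o6.png

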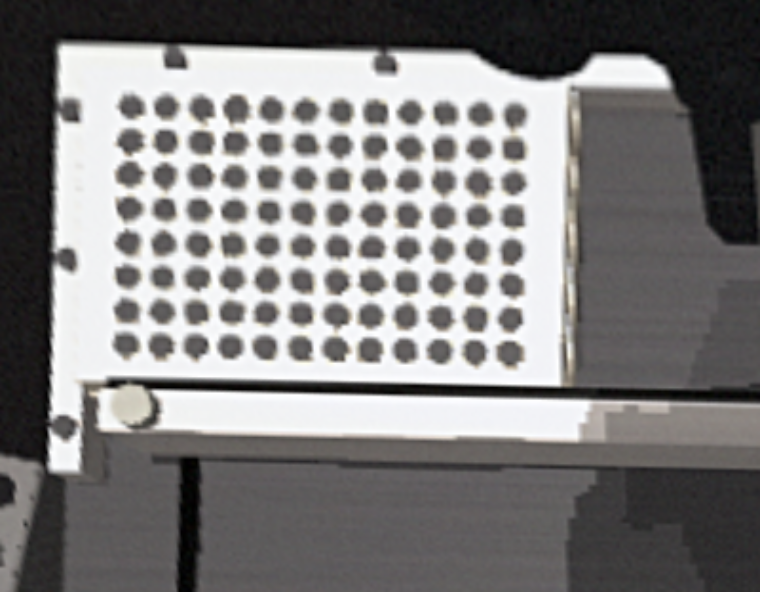

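The plate shows no gap at either fence and the bar is tight against it along (80..760,385). White on white hides gaps of a millimetre or so, so I check y by touch; the earlier stop was at y≈.0524.

```bash

python3 -m jog '[{"rotation":[0,0,0],"translation":[30,8,-20],"grip":0},{"rotation":[0,0,0],"translation":[65,16,-40],"grip":0},{"rotation":[0,0,0],"translation":[65,20,-75],"grip":0},{"rotation":[0,0,0],"translation":[65,20,-105],"grip":0},{"rotation":[0,0,0],"translation":[65,20,-125],"grip":0},{"rotation":[0,0,0],"translation":[65,20,-134],"grip":0},{"rotation":[0,0,0],"translation":[65,20,-134],"grip":0},{"rotation":[0,0,0],"translation":[65,28,-134],"grip":0},{"rotation":[0,0,0],"translation":[65,36,-134],"grip":0},{"rotation":[0,0,0],"translation":[65,42,-134],"grip":0},{"rotation":[0,0,0],"translation":[65,46,-134],"grip":0},{"rotation":[0,0,0],"translation":[65,48,-134],"grip":0}]'
for i in 1 2 3 4; do python3 -m jog '[{"rotation":[0,0,0],"translation":[0,1,0],"grip":0}]' | grep -E "ee_pos|wrist"; done
```

```text
time: 18.9
ee_pos: [0.6267, 0.051, 0.1057]
tcp_rot: [-180.0, -0.0, 178.8]
wrist_force: [-0.6, -0.1, 0.2]
opening: 0.0001
grasp_force: 0.0
ee_pos: [0.6266, 0.0516, 0.1054]
wrist_force: [-0.7, 0.4, -1.1]
ee_pos: [0.6266, 0.0524, 0.1053]
wrist_force: [-1.2, -0.4, -0.1]
ee_pos: [0.6266, 0.0528, 0.1053]
wrist_force: [0.8, -5.7, 1.0]
ee_pos: [0.6266, 0.0529, 0.1053]
wrist_force: [0.4, -10.6, 1.4]
```

The plate stops at the same place, so it is seated in y. I retreat clear and hand in.

```bash

python3 -m jog '[{"rotation":[0,0,0],"translation":[0,-8,0],"grip":0},{"rotation":[0,0,0],"translation":[0,-20,0],"grip":0},{"rotation":[0,0,0],"translation":[0,-22,40],"grip":0},{"rotation":[0,0,0],"translation":[0,-22,85],"grip":0},{"rotation":[0,0,0],"translation":[-20,-30,120],"grip":0},{"rotation":[0,0,0],"translation":[-40,-50,150],"grip":0},{"rotation":[0,0,0],"translation":[-40,-50,150],"grip":0},{"rotation":[0,0,0],"translation":[-40,-50,150],"grip":0},{"rotation":[0,0,0],"translation":[-40,-50,150],"grip":0}]' | grep -E "time|ee_pos|wrist"
python3 -c "
from h import *
c=cam('wrist')
for t,z in (('corner',.1),('bar_push',.111),('plate',.1)):
    print(t,[(round(x['confidence'],2),onz(c,x['uv'],z).round(4).tolist()) for x in spotter.mark_of('wrist',t)][:3])
print(bot.job_done())"
```

```text
time: 20.2
ee_pos: [0.5866, 0.0042, 0.254]
wrist_force: [0.1, -0.2, 0.3]
corner []
bar_push [(0.88, [[0.5709, 0.0831, 0.111]]), (0.17, [[0.667, 0.1822, 0.111]])]
plate [(0.77, [[0.6274, 0.1268, 0.1]]), (0.64, [[0.7102, 0.2624, 0.1]])]
the job is handed in; nothing more can be done
None
```

The plate is pushed into the corner against both fences, with the clamp bar snug against it. Pushes on both stopped hard where expected, and I handed the job in at about 20 s with the arm clear; no verdict was returned.

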